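# Open the cover of the loaded test fixture

### The arm

A 6-joint arm with a two-finger parallel gripper is mounted at the origin on the work surface. World frame = base frame: x ahead of the robot, y to its left, z up, the work surface at z = 0. Lengths are in m, angles in rad, forces in N, time in s.
With the tool pointing down it reaches from about 0.35 to 0.975 m from the base axis. Payload 4.9 kg.
Tool frame: the origin (TCP) lies midway between the tips of the shut fingers; the grasp point (between the pads) lies 19 mm behind it; z points along the fingers, y is the direction in which the jaws open and shut (so a half turn about z gives the same grasp; the last joint's range is limited). The gripper opens to 85 mm and grips with 20 to 120 N. Pads are 22 mm wide; open, the fingers measure 114 mm over their backs; the gripper's body (76 mm by 85 mm) begins 54 mm behind the grasp point. The pads swing forward as they close: fully open they stand 13 mm farther back than shut.
Start: joints at [-0.119, 0.053, 1.613, -0, 1.476, -0.119], TCP at [0.625, 0, 0.231] pointing down, gripper open.
Joint ranges: [-3.01, 3.01], [-1.01, 2.22], [0.06, 2.58], [-1.02, 4.17], [0.09, 2.62], [-3.14, 3.14]. Speed limits (rad/s): [2.57, 2.57, 3.14, 3.14, 3.14, 3.14].

### API

Orientations are given as a unit quaternion [w, x, y, z].
In Python, from plant import * gives the robot as it stands.
- The arm moves only by the tool step_arm, never from a script. Its argument "rows" is a list of rows, each an object of numbers: "claw": the closure, from -1 (fully open) to 1 (shut), so that 0 is half open; "x", "y", "z": the shift along the tool's x, y, z scaled (see below); "wx", "wy", "wz": the turn, a rotation vector about the tool's x, y, z scaled (see below). A call has exactly 8 rows; each row is the pose to reach, as a shift and turn from the pose commanded when the call began, along the tool's axes at that moment; what a row does not reach only later rows make up. The controller multiplies each number of a shift by 0.1 m and each number of a turn by 2 rad. A row lasts 1/8 s, in which the tool goes at most 62.5 mm and 10.7 degrees, less where a joint would pass 70% of its speed; a pose out of reach is approached as far as the arm can. A call with a number of a shift or a turn outside -1 to 1 is refused whole. A call with a gripper value outside its range is refused whole. The fingers move at their own pace and stop on an object; the grip force is fixed at half the most. Time passes only in rows, so rows that repeat a pose let the fingers close, or fill a call up. It gives the time, the measured TCP pose, the force and the opening at its end, in the units of the state.
- state(): the state, without advancing time (a new reading comes with each control period).
- grab_frame(name): name is "scene" or "side" or "wrist"; returns the picture (384x512x3 uint8, red, green, blue); there is no depth.
- get_calibration(name): a dict with "fov_y" (degrees; the focal length in pixels is half the picture's height over the tangent of half this angle, whatever the lens; pixels are square), "cx", "cy" (the principal point, pixels), "k1" (the pictures are not rectified: a ray, as slopes to the right and down, at radius r is drawn at 1 + k1 r^2 times it, then the intrinsics apply), "T" (4x4, takes a point from camera to world coordinates); the wrist camera has in their place "tool_from_camera" (4x4, takes a point from camera to tool coordinates, whose origin is the TCP and whose axes are the flange's). Camera axes: x right, y down, z forward; pixel columns grow to the right and rows downward; lengths in m; the calibration is good to about 2 mm. A picture is of the moment at which its call begins: read the wrist's pose just before it. get_calibration takes no time and is no camera call.
- job_done(): hands the job in, once; it reports no verdict.
The state is a dict: "time": time; "joint_pos": joint angles; "joint_vel": joint speeds; "joint_efforts": joint torques, N m; "tool_pos": TCP position; "tool_rot": TCP orientation; "contact_force": force on the tool from outside, world axes, zero at the start; "ft_torque": the same for the moment, N m; "gripper_width": opening from 0.0 (shut) to 1.0 (fully open).
Only numpy, scipy, OpenCV 4.12 (cv2) and the standard library are available. Lean on these libraries where they do the work, as an engineer would, in place of code of your own. Each camera call takes 0.05 s, during which the arm holds its last target.

### The job

Two identical test fixtures stand on the bench, and only one of them has a green circuit board in its nest. Swing the cover of that fixture up by its bow handle and past upright, so that it leans back against its stops and stays open on its own for unloading. Leave the cover of the empty fixture closed.

Things in the scene. Friction and masses are not known exactly. Their poses are not given: they have to be found in the camera images.
- loaded_cover (a joint): angle of the cover of the fixture with the board. 0 closed and level; grows as it swings up over its hinge; 1.95 leaning on its stops. No spring, hardly any friction: let go below 1.5 it falls shut, above 1.7 it falls on to its stops and stays. Lifts with 1 to 2 N at the handle. Clear frame 110 mm wide, 8 thick, from 12 to 120 mm off the hinge, with a 72 x 70 mm window over the nest.
- loaded_cover_bar (a point): middle of that cover's handle bar: dark round rod, 12 mm thick, 104 long, parallel to the hinge, in the cover's plane, 175 mm from the hinge axis, centre 85 mm above the table when closed. Two 10 mm side rods 86 mm apart join it to the cover's free edge, leaving an open gap of 49 mm behind the bar. Turns with the cover: x from bar to hinge, y along the bar, z out of the cover's upper face.
- loaded_cover_hinge (a point): middle of that cover's hinge axis, fixed, 85 mm up. x level, from closed handle to hinge and on, the way the cover falls open; y along the axis; z up. Bolted-down fixture: black box 150 x 150 mm, its front 38 mm behind the bar, aluminium top 53 mm up, black nest to 67 mm; at the hinge two posts 93 mm tall, behind them two stops leaning back, 128 mm tall.
- empty_cover (a joint): angle of the cover of the other, identical fixture, whose nest is an empty black pocket: 0 closed. It is to stay closed.
Mind the look-alikes: they are no part of the job. What is shaped like the part that bears empty_cover but brown is not meant. What is shaped like the part that bears loaded_cover but yellow is not meant.

How it is judged:
At the end, for the whole second after the job is handed in: The cover of the fixture with the board leans back open within 10 degrees of its stops (joint above 1.77 rad) and at rest by itself, and the cover of the empty fixture is closed (below 0.1 rad) (value of joint loaded_cover above 1.77 rad and velocity of joint loaded_cover between -0.1 and 0.1 rad/s and value of joint empty_cover below 0.1 rad); the robot touches nothing.
It fails at once if the cover of the empty fixture is lifted (above 0.2 rad) (value of joint empty_cover above 0.2 rad).
It also fails if it takes over 35 s, if anything falls off the work surface, if the arm or the gripper's body presses on something with over 40 N, if the wrist force passes 120 N, or if a joint passes its speed limit or range.

## Working session

There is one attempt and no reset: what is moved stays moved. The work goes in short steps, Python scripts to look and compute and a tool call to move; the robot and the scene stay as the last step left them, time stands still between calls to the robot, and variables do not carry over. Pictures are saved under pics/ and viewed, and the job is handed in when it is done.

Besides the shell and the picture viewer there is one more tool, called as name(argument=value, ...), one argument or row to a line, values as JSON. step_arm: Moves the arm, as the interface text tells. Shifts and turns lie within -1 to 1; 1 stands for 0.1 m of shift or 2 rad of turn. Its arguments: {"type":"object","properties":{"rows":{"type":"array"}},"required":["rows"]}

```bash
mkdir -p pics; ls; python3 - <<'E'
from plant import *
import cv2
print(state())
for n in ["scene","side","wrist"]:
    f=grab_frame(n); cv2.imwrite(f"pics/{n}0.png",f[:,:,::-1]); print(n,get_calibration(n))
E
```

```text
pics
{'time': 0.0, 'joint_pos': array([-1.18971725e-01,  5.33557463e-02,  1.61431189e+00, -1.61368481e-06,
        1.47597217e+00, -1.19020185e-01]), 'joint_vel': array([-0.00114715,  0.00013055,  0.00048128,  0.0005762 , -0.00094594,
       -0.00013714]), 'joint_efforts': array([ 2.70554956e-04, -3.93670499e+01, -3.70175600e+01, -1.62778279e-04,
        6.93513779e-03, -6.06393527e-06]), 'tool_pos': array([6.24376921e-01, 9.21164206e-05, 2.30053010e-01]), 'tool_rot': array([-8.04086326e-04,  7.07089223e-01,  7.07123598e-01, -6.33367118e-04]), 'contact_force': array([0.51418836, 0.28169083, 0.31016458]), 'ft_torque': array([ 0.00260185,  0.02491132, -0.05630823]), 'gripper_width': 0.9990302252299963}
scene {'fov_y': 46.34713751969125, 'cx': 251.77239644607153, 'cy': 189.53545671038563, 'k1': -0.0017280341730358, 'T': array([[-0.5064975 ,  0.55517902, -0.65972459,  1.26338232],
       [ 0.86201092,  0.30834487, -0.40231905,  0.473433  ],
       [-0.0199364 , -0.77246339, -0.63474628,  0.87823395],
       [ 0.        ,  0.        ,  0.        ,  1.        ]])}
side {'fov_y': 56.10328684049546, 'cx': 249.6688020608978, 'cy': 192.95202408832233, 'k1': -0.0414527430419376, 'T': array([[ 0.73045193, -0.4071299 ,  0.54834772,  0.02422176],
       [-0.68290002, -0.44639706,  0.5782536 , -0.48746304],
       [ 0.00935648, -0.79685313, -0.60410061,  0.57951752],
       [ 0.        ,  0.        ,  0.        ,  1.        ]])}
wrist {'fov_y': 70.32386178458987, 'cx': 257.90060870224414, 'cy': 190.69165095750162, 'k1': 0.015813529975217885, 'tool_from_camera': array([[ 2.25924060e-04, -9.52743036e-01, -3.03777315e-01,
         7.72489718e-02],
       [ 9.99999937e-01,  2.98097862e-04, -1.91214462e-04,
         6.12435750e-04],
       [ 2.72733615e-04, -3.03777252e-01,  9.52743043e-01,
        -1.41870503e-01],
       [ 0.00000000e+00,  0.00000000e+00,  0.00000000e+00,
         1.00000000e+00]])}
```

View pics/scene0.png

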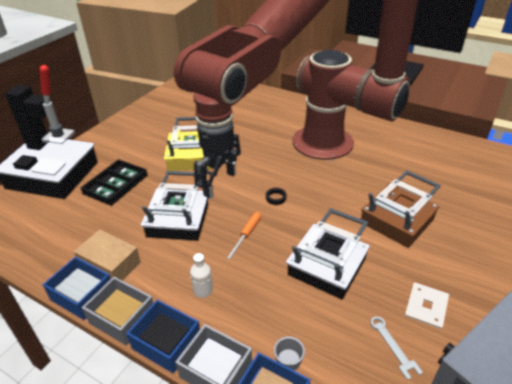

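View pics/side0.png

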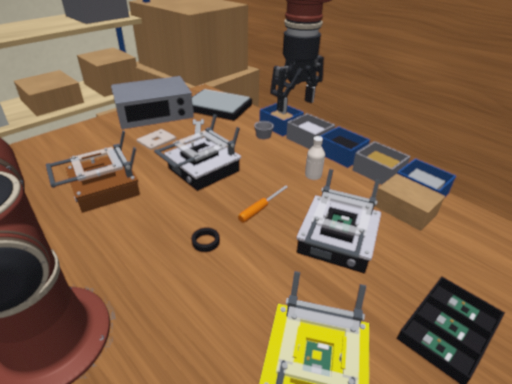

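View pics/wrist0.png

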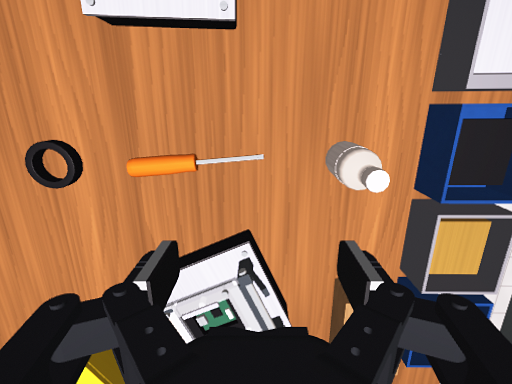

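```bash
python3 - <<'E'
import cv2
a=cv2.imread('pics/scene0.png')[160:250,130:230]; cv2.imwrite('pics/c1.png',cv2.resize(a,None,fx=6.5,fy=6.5,interpolation=cv2.INTER_CUBIC))
a=cv2.imread('pics/side0.png')[170:280,280:400]; cv2.imwrite('pics/c2.png',cv2.resize(a,None,fx=5,fy=5,interpolation=cv2.INTER_CUBIC))
E
```

```text
(no output)
```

View pics/c1.png

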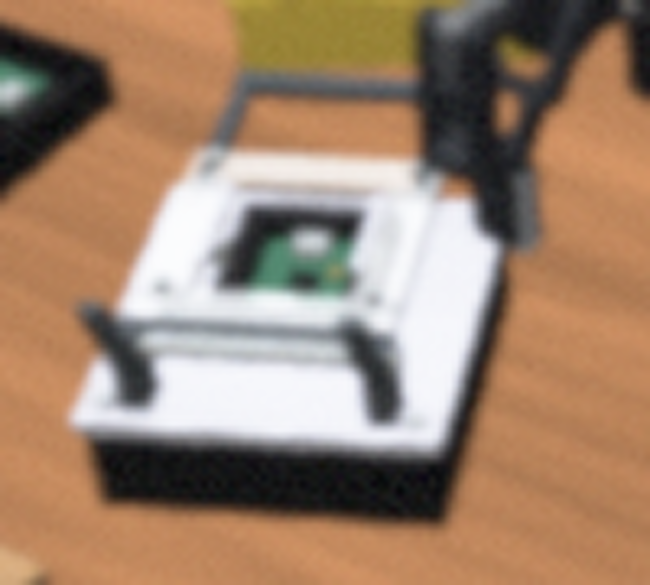

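View pics/c2.png

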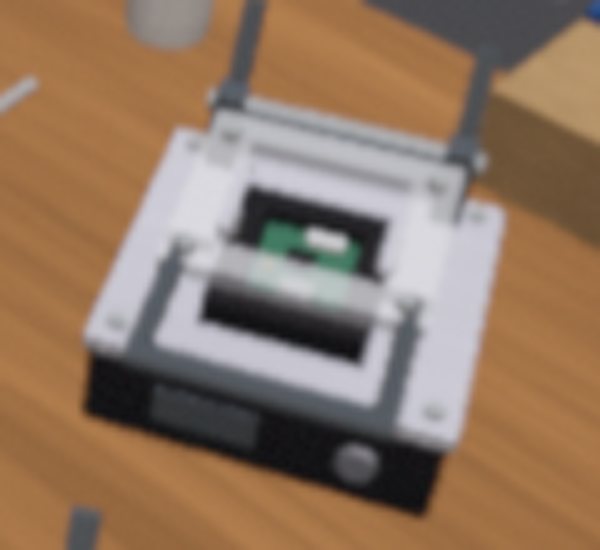

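```bash
cat > h.py <<'E'
import numpy as np
from plant import *
def ray(c,u,v,T=None):
    f=192/np.tan(np.radians(c['fov_y']/2)); d=np.array([(u-c['cx'])/f,(v-c['cy'])/f])
    s=d.copy()
    for _ in range(20): s=d/(1+c['k1']*(s@s))
    T=c['T'] if T is None else T
    return T[:3,3], T[:3,:3]@np.array([s[0],s[1],1])
def atz(c,u,v,z,T=None):
    o,d=ray(c,u,v,T); return o+d*(z-o[2])/d[2]
def proj(c,P,T=None):
    T=c['T'] if T is None else T
    p=np.linalg.inv(T)@np.r_[P,1]; s=p[:2]/p[2]; s=s*(1+c['k1']*(s@s)); f=192/np.tan(np.radians(c['fov_y']/2))
    return s*f+[c['cx'],c['cy']]
E
python3 - <<'E'
from h import *
c=get_calibration('side'); s=get_calibration('scene')
for n,cc,u,v in [('barL',c,307,241),('barR',c,360,256),('hL',c,323,189.5),('hR',c,377,202),('s_bL',s,167.7,172.3),('s_bR',s,196.9,173.8),('s_h1',s,146.2,210),('s_h2',s,190.8,213)]:
    print(n,atz(cc,u,v,.085))
E
```

```text
barL [ 0.44992637 -0.20168146  0.085     ]
barR [ 0.49218655 -0.29434093  0.085     ]
hL [ 0.60742757 -0.11873351  0.085     ]
hR [ 0.65945434 -0.22910614  0.085     ]
s_bL [ 0.49020923 -0.28606335  0.085     ]
s_bR [ 0.45438096 -0.2062782   0.085     ]
s_h1 [ 0.64915175 -0.23140369  0.085     ]
s_h2 [ 0.60063858 -0.12035303  0.085     ]
```

step_arm(
  rows=[
    {"x": -0.3,"y": -0.2,"wz": -0.07,"claw": -1},
    {"x": -0.7,"y": -0.5,"wz": -0.14,"claw": -0.5},
    {"x": -1,"y": -0.7,"wz": -0.213,"claw": 0},
    {"x": -1,"y": -0.7,"wz": -0.213,"claw": 0},
    {"x": -1,"y": -0.7,"wz": -0.213,"claw": 0},
    {"x": -1,"y": -0.7,"wz": -0.213,"claw": 0},
    {"x": -1,"y": -0.7,"wz": -0.213,"claw": 0},
    {"x": -1,"y": -0.7,"wz": -0.213,"claw": 0},
  ],
)

```text
schema error: expected keys claw, x, y, z, wx, wy, wz
```

```bash
cat >> h.py <<'E'
from scipy.spatial.transform import Rotation as R
def tool():
    s=state(); q=s['tool_rot']; return s['tool_pos'],R.from_quat([q[1],q[2],q[3],q[0]]).as_matrix(),s
def delta(target):
    p,M,s=tool(); return M.T@(np.array(target)-p)/0.1
E
python3 - <<'E'
from h import *
import cv2
p,M,s=tool(); print(p,M.round(3),s['gripper_width'],s['time'],s['contact_force'])
print(delta([.471,-.247,.18]))
c=get_calibration('side')
print('yellow stops',atz(c,295,275,.125),atz(c,362,287,.125))
f=grab_frame('wrist');cv2.imwrite('pics/w1.png',f[:,:,::-1])
E
```

```text
[6.24507412e-01 5.83622799e-05 2.30333007e-01] [[ 0.     1.    -0.002]
 [ 1.    -0.     0.   ]
 [ 0.    -0.002 -1.   ]] 0.9984539491593977 0.15 [ 0.44772156  0.86954679 -0.27674682]
[-2.47071824 -1.53417558  0.50540457]
yellow stops [ 0.34129242 -0.26152767  0.125     ] [ 0.40026485 -0.34922971  0.125     ]
```

View pics/w1.png

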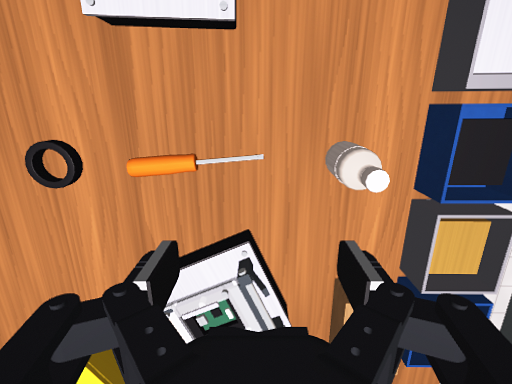

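step_arm(
  rows=[
    {"x": -0.3,"y": -0.2,"z": 0,"wx": 0,"wy": 0,"wz": -0.07,"claw": -0.5},
    {"x": -0.7,"y": -0.5,"z": 0,"wx": 0,"wy": 0,"wz": -0.14,"claw": 0},
    {"x": -1,"y": -0.7,"z": 0,"wx": 0,"wy": 0,"wz": -0.213,"claw": 0},
    {"x": -1,"y": -0.7,"z": 0,"wx": 0,"wy": 0,"wz": -0.213,"claw": 0},
    {"x": -1,"y": -0.7,"z": 0,"wx": 0,"wy": 0,"wz": -0.213,"claw": 0},
    {"x": -1,"y": -0.7,"z": 0,"wx": 0,"wy": 0,"wz": -0.213,"claw": 0},
    {"x": -1,"y": -0.7,"z": 0,"wx": 0,"wy": 0,"wz": -0.213,"claw": 0},
    {"x": -1,"y": -0.7,"z": 0,"wx": 0,"wy": 0,"wz": -0.213,"claw": 0},
  ],
)

```text
time: 1.2
tool_pos: [0.5552, -0.0995, 0.2312]
tool_rot: [-0.0, 0.541, 0.841, 0.0]
contact_force: [-0.4, -0.7, 0.2]
gripper_width: 0.503
```

```bash
python3 - <<'E'
from h import *
import cv2
p,M,s=tool(); print(p,M.round(3),s['gripper_width'],s['time'],s['contact_force'])
print(delta([.471,-.247,.18]))
f=grab_frame('wrist');cv2.imwrite('pics/w2.png',f[:,:,::-1])
E
```

```text
[ 0.55521651 -0.09951085  0.23122917] [[-0.414  0.91  -0.   ]
 [ 0.91   0.414  0.   ]
 [ 0.    -0.    -1.   ]] 0.5033073316022171 1.2 [-0.35452129 -0.72389605  0.17130973]
[-0.99425275 -1.37697805  0.51223296]
```

View pics/w2.png

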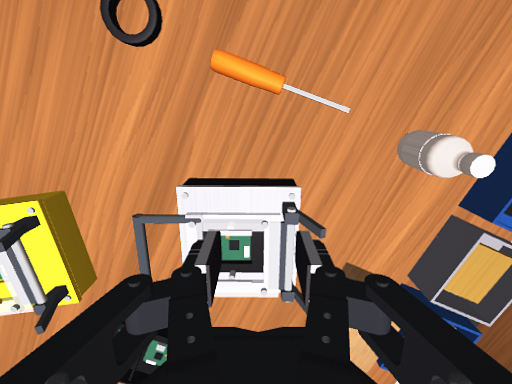

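```bash
python3 - <<'E'
from h import *
c=get_calibration('wrist'); p,M,s=tool(); T=np.eye(4);T[:3,:3]=M;T[:3,3]=p; T=T@c['tool_from_camera']
for u,v in [(139,222),(145.5,272),(293,208),(290,297)]:
    w=atz(c,u,v,.085,T); print(w, (M.T@(w-p))[:2])
for t in [(.490,-.288,.085),(.452,-.204,.085),(.629,-.175,.085)]: print(proj(c,t,T))
E
```

```text
[ 0.45289318 -0.20384574  0.085     ] [-0.05257051 -0.13622101]
[ 0.47975076 -0.2646351   0.085     ] [-0.11902495 -0.13691585]
[ 0.60621616 -0.11524506  0.085     ] [-0.03533109  0.04001978]
[ 0.65676683 -0.22447055  0.085     ] [-0.15568421  0.04085923]
[147.71200621 289.67363773]
[138.20541604 221.81762232]
[287.63380865 257.58577141]
```

step_arm(
  rows=[
    {"x": -0.3,"y": -0.4,"z": 0,"wx": 0,"wy": 0,"wz": 0,"claw": 0},
    {"x": -0.7,"y": -0.8,"z": 0,"wx": 0,"wy": 0,"wz": 0,"claw": 0},
    {"x": -0.9,"y": -1,"z": 0,"wx": 0,"wy": 0,"wz": 0,"claw": 0},
    {"x": -0.9,"y": -1,"z": 0,"wx": 0,"wy": 0,"wz": 0,"claw": 0},
    {"x": -0.9,"y": -1,"z": 0,"wx": 0,"wy": 0,"wz": 0,"claw": 0},
    {"x": -0.9,"y": -1,"z": 0,"wx": 0,"wy": 0,"wz": 0,"claw": 0},
    {"x": -0.9,"y": -1,"z": 0,"wx": 0,"wy": 0,"wz": 0,"claw": 0},
    {"x": -0.9,"y": -1,"z": 0,"wx": 0,"wy": 0,"wz": 0,"claw": 0},
  ],
)

```text
time: 2.25
tool_pos: [0.5013, -0.2228, 0.2313]
tool_rot: [-0.0, 0.541, 0.841, 0.0]
contact_force: [-0.7, 0.5, 0.2]
gripper_width: 0.503
```

```bash
python3 - <<'E'
from h import *
import cv2
p,M,s=tool(); print(p,s['time'])
print(delta([.471,-.247,.12]))
f=grab_frame('wrist');cv2.imwrite('pics/w3.png',f[:,:,::-1])
E
```

```text
[ 0.50131176 -0.22278168  0.23128294] 2.25
[-0.09504878 -0.37618562  1.11282185]
```

View pics/w3.png

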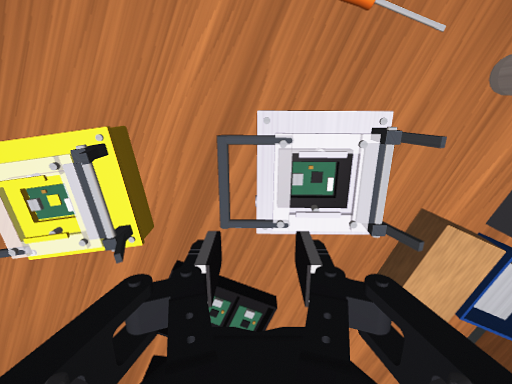

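```bash
python3 - <<'E'
from h import *
c=get_calibration('wrist'); p,M,s=tool(); T=np.eye(4);T[:3,:3]=M;T[:3,3]=p; T=T@c['tool_from_camera']
W=[]
for u,v in [(223.5,140),(224,224),(379,137),(376,229)]:
    w=atz(c,u,v,.085,T);W.append(w); print(w, (M.T@(w-p))[:2])
for z in (.13,.064): print(delta(np.r_[((W[0]+W[1])/2)[:2],z]))
E
```

```text
[ 0.4518266  -0.20048036  0.085     ] [ 0.04087729 -0.03574306]
[ 0.48876255 -0.28920138  0.085     ] [-0.05517543 -0.03883468]
[ 0.59806494 -0.13071842  0.085     ] [0.04386587 0.12625524]
[ 0.651366   -0.22200429  0.085     ] [-0.06129429  0.13700016]
[-0.07149639 -0.37287917  1.01329693]
[-0.07148808 -0.37289313  1.67329693]
```

step_arm(
  rows=[
    {"x": -0.08,"y": -0.37,"z": 0,"wx": 0,"wy": 0,"wz": 0,"claw": 0},
    {"x": -0.08,"y": -0.37,"z": 0.3,"wx": 0,"wy": 0,"wz": 0,"claw": 0},
    {"x": -0.08,"y": -0.37,"z": 0.6,"wx": 0,"wy": 0,"wz": 0,"claw": 0},
    {"x": -0.08,"y": -0.37,"z": 0.9,"wx": 0,"wy": 0,"wz": 0,"claw": 0},
    {"x": -0.08,"y": -0.37,"z": 1,"wx": 0,"wy": 0,"wz": 0,"claw": 0},
    {"x": -0.08,"y": -0.37,"z": 1,"wx": 0,"wy": 0,"wz": 0,"claw": 0},
    {"x": -0.08,"y": -0.37,"z": 1,"wx": 0,"wy": 0,"wz": 0,"claw": 0},
    {"x": -0.08,"y": -0.37,"z": 1,"wx": 0,"wy": 0,"wz": 0,"claw": 0},
  ],
)

```text
time: 3.3
tool_pos: [0.4715, -0.2464, 0.1329]
tool_rot: [0.001, 0.542, 0.841, -0.0]
contact_force: [-0.2, 0.5, 0.6]
gripper_width: 0.499
```

```bash
python3 - <<'E'
from h import *
import cv2
p,M,s=tool(); print(p,s['time'],s['contact_force'])
f=grab_frame('wrist');cv2.imwrite('pics/w4.png',f[:,:,::-1])
f=grab_frame('side');cv2.imwrite('pics/s4.png',cv2.resize(f[120:310,230:450,::-1],None,fx=3.5,fy=3.1))
E
```

```text
[ 0.47152086 -0.24639119  0.13286263] 3.3 [-0.24557484  0.52219311  0.59751346]
```

View pics/w4.png

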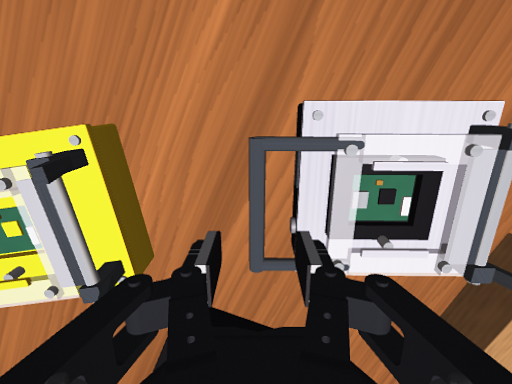

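View pics/s4.png

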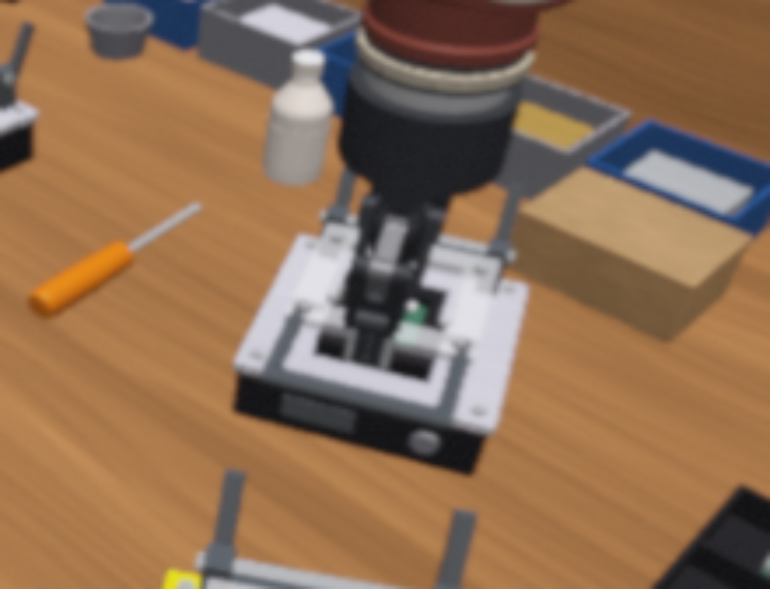

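```bash
python3 - <<'E'
from h import *
c=get_calibration('wrist'); p,M,s=tool(); T=np.eye(4);T[:3,:3]=M;T[:3,3]=p; T=T@c['tool_from_camera']
for u,v in [(257.5,145),(257.5,265)]:
    w=atz(c,u,v,.085,T); print(w, (M.T@(w-p))[:2])
print(delta([.4705,-.245,.063]))
E
```

```text
[ 0.45072985 -0.20077523  0.085     ] [4.98965472e-02 5.06414837e-05]
[ 0.49012163 -0.28762392  0.085     ] [-4.54679445e-02  2.98509636e-05]
[ 0.01487915 -0.00242537  0.69354953]
```

step_arm(
  rows=[
    {"x": 0.02,"y": 0,"z": 0.25,"wx": 0,"wy": 0,"wz": 0,"claw": 0},
    {"x": 0.02,"y": 0,"z": 0.5,"wx": 0,"wy": 0,"wz": 0,"claw": 0},
    {"x": 0.02,"y": 0,"z": 0.68,"wx": 0,"wy": 0,"wz": 0,"claw": 0},
    {"x": 0.02,"y": 0,"z": 0.68,"wx": 0,"wy": 0,"wz": 0,"claw": 0},
    {"x": 0.02,"y": 0,"z": 0.68,"wx": 0,"wy": 0,"wz": 0,"claw": 0.3},
    {"x": 0.02,"y": 0,"z": 0.68,"wx": 0,"wy": 0,"wz": 0,"claw": 0.5},
    {"x": 0.02,"y": 0,"z": 0.68,"wx": 0,"wy": 0,"wz": 0,"claw": 1},
    {"x": 0.02,"y": 0,"z": 0.68,"wx": 0,"wy": 0,"wz": 0,"claw": 1},
  ],
)

```text
time: 4.4
tool_pos: [0.4698, -0.2448, 0.0645]
tool_rot: [0.0, 0.542, 0.841, -0.001]
contact_force: [-5.2, -1.6, 4.8]
gripper_width: 0.118
```

step_arm(
  rows=[
    {"x": 0,"y": 0,"z": 0,"wx": 0,"wy": 0,"wz": 0,"claw": 1},
    {"x": 0,"y": 0,"z": 0,"wx": 0,"wy": 0,"wz": 0,"claw": 1},
    {"x": 0,"y": 0,"z": 0,"wx": 0,"wy": 0,"wz": 0,"claw": 1},
    {"x": 0,"y": 0,"z": 0,"wx": 0,"wy": 0,"wz": 0,"claw": 1},
    {"x": 0,"y": 0,"z": 0,"wx": 0,"wy": 0,"wz": 0,"claw": 1},
    {"x": 0,"y": 0,"z": 0,"wx": 0,"wy": 0,"wz": 0,"claw": 1},
    {"x": 0,"y": 0,"z": 0,"wx": 0,"wy": 0,"wz": 0,"claw": 1},
    {"x": 0,"y": 0,"z": 0,"wx": 0,"wy": 0,"wz": 0,"claw": 1},
  ],
)

```text
time: 5.4
tool_pos: [0.4699, -0.2449, 0.0645]
tool_rot: [0.0, 0.542, 0.841, -0.001]
contact_force: [-4.9, -0.9, 6.0]
gripper_width: 0.117
```

```bash
python3 - <<'E'
from h import *
import cv2
p,M,s=tool(); print(p,s['time'],s['contact_force'],s['gripper_width'])
for th in np.arange(.1,2,.1): print(round(th,1),(1.75*(1-np.cos(th))).round(2),(-1.75*np.sin(th)).round(2))
f=grab_frame('wrist');cv2.imwrite('pics/w5.png',f[:,:,::-1])
E
```

```text
[ 0.4698631  -0.24485396  0.06451751] 5.4 [-4.87068151 -0.93491933  6.04157483] 0.11745730165345868
0.1 0.01 -0.17
0.2 0.03 -0.35
0.3 0.08 -0.52
0.4 0.14 -0.68
0.5 0.21 -0.84
0.6 0.31 -0.99
0.7 0.41 -1.13
0.8 0.53 -1.26
0.9 0.66 -1.37
1.0 0.8 -1.47
1.1 0.96 -1.56
1.2 1.12 -1.63
1.3 1.28 -1.69
1.4 1.45 -1.72
1.5 1.63 -1.75
1.6 1.8 -1.75
1.7 1.98 -1.74
1.8 2.15 -1.7
1.9 2.32 -1.66
```

View pics/w5.png

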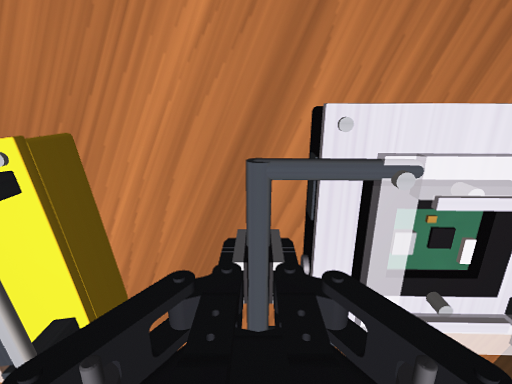

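step_arm(
  rows=[
    {"x": 0,"y": 0.01,"z": -0.17,"wx": 0,"wy": 0,"wz": 0,"claw": 1},
    {"x": 0,"y": 0.03,"z": -0.35,"wx": 0,"wy": 0,"wz": 0,"claw": 1},
    {"x": 0,"y": 0.08,"z": -0.52,"wx": 0,"wy": 0,"wz": 0,"claw": 1},
    {"x": 0,"y": 0.14,"z": -0.68,"wx": 0,"wy": 0,"wz": 0,"claw": 1},
    {"x": 0,"y": 0.21,"z": -0.84,"wx": 0,"wy": 0,"wz": 0,"claw": 1},
    {"x": 0,"y": 0.31,"z": -0.99,"wx": 0,"wy": 0,"wz": 0,"claw": 1},
    {"x": 0,"y": 0.31,"z": -0.99,"wx": 0,"wy": 0,"wz": 0,"claw": 1},
    {"x": 0,"y": 0.31,"z": -0.99,"wx": 0,"wy": 0,"wz": 0,"claw": 1},
  ],
)

```text
time: 6.45
tool_pos: [0.4964, -0.233, 0.1643]
tool_rot: [-0.001, 0.542, 0.841, -0.003]
contact_force: [-11.1, -6.6, 6.1]
gripper_width: 0.117
```

```bash
python3 - <<'E'
from h import *
import cv2
p,M,s=tool(); print(p,M.round(3),s['time'],s['contact_force'],s['ft_torque'],s['gripper_width'])
f=grab_frame('side');cv2.imwrite('pics/s6.png',cv2.resize(f[100:310,230:450,::-1],None,fx=3.2,fy=2.8))
E
```

```text
[ 0.49637253 -0.23297253  0.16427753] [[-0.413  0.911 -0.005]
 [ 0.911  0.413 -0.004]
 [-0.002 -0.006 -1.   ]] 6.45 [-11.10254067  -6.59031801   6.06502688] [-1.06814871  1.884766   -0.06003357] 0.11733397275104629
```

View pics/s6.png

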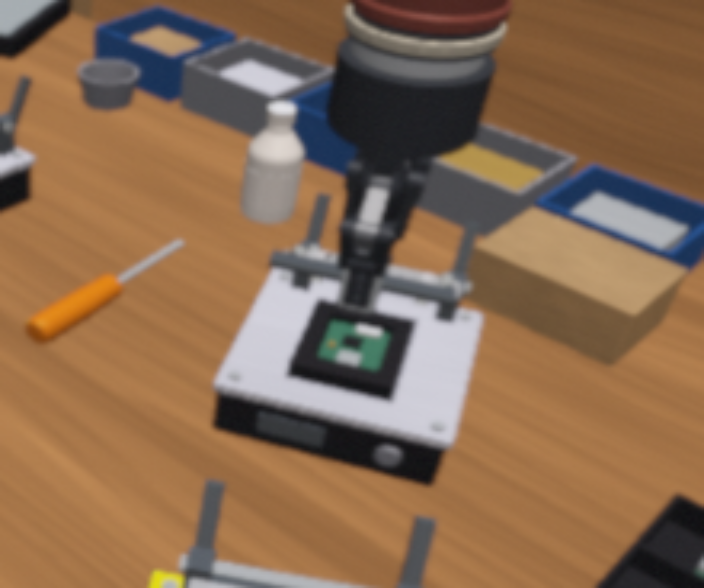

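step_arm(
  rows=[
    {"x": 0,"y": 0.1,"z": -0.14,"wx": 0,"wy": 0,"wz": 0,"claw": 1},
    {"x": 0,"y": 0.22,"z": -0.27,"wx": 0,"wy": 0,"wz": 0,"claw": 1},
    {"x": 0,"y": 0.35,"z": -0.38,"wx": 0,"wy": 0,"wz": 0,"claw": 1},
    {"x": 0,"y": 0.49,"z": -0.48,"wx": 0,"wy": 0,"wz": 0,"claw": 1},
    {"x": 0,"y": 0.65,"z": -0.57,"wx": 0,"wy": 0,"wz": 0,"claw": 1},
    {"x": 0,"y": 0.81,"z": -0.64,"wx": 0,"wy": 0,"wz": 0,"claw": 1},
    {"x": 0,"y": 0.97,"z": -0.7,"wx": 0,"wy": 0,"wz": 0,"claw": 1},
    {"x": 0,"y": 0.97,"z": -0.7,"wx": 0,"wy": 0,"wz": 0,"claw": 1},
  ],
)

```text
time: 7.5
tool_pos: [0.5882, -0.1921, 0.2373]
tool_rot: [0.003, 0.541, 0.841, -0.001]
contact_force: [-3.8, -4.0, 9.4]
gripper_width: 0.113
```

```bash
python3 - <<'E'
from h import *
import cv2
p,M,s=tool(); print(p,M.round(3),s['time'],s['contact_force'],s['ft_torque'],s['gripper_width'])
f=grab_frame('side');cv2.imwrite('pics/s7.png',cv2.resize(f[60:310,230:450,::-1],None,fx=2.4,fy=2.4))
E
```

```text
[ 0.58823547 -0.19214407  0.23727279] [[-0.414  0.91   0.005]
 [ 0.91   0.414 -0.004]
 [-0.006  0.003 -1.   ]] 7.5 [-3.76211322 -4.02232509  9.36404528] [-0.70914707  0.65074537 -0.0218774 ] 0.11256505163631339
```

View pics/s7.png

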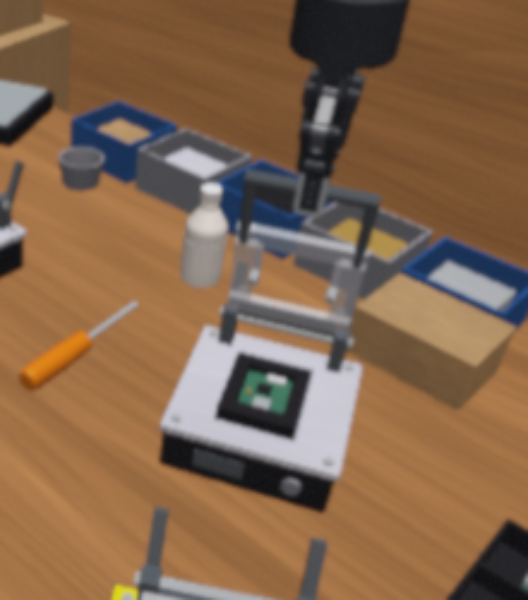

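step_arm(
  rows=[
    {"x": 0,"y": 0.17,"z": -0.03,"wx": 0,"wy": 0,"wz": 0,"claw": 1},
    {"x": 0,"y": 0.34,"z": -0.06,"wx": 0,"wy": 0,"wz": 0,"claw": 1},
    {"x": 0,"y": 0.52,"z": -0.06,"wx": 0,"wy": 0,"wz": 0,"claw": 1},
    {"x": 0,"y": 0.7,"z": -0.05,"wx": 0,"wy": 0,"wz": 0,"claw": 1},
    {"x": 0,"y": 0.87,"z": -0.01,"wx": 0,"wy": 0,"wz": 0,"claw": 1},
    {"x": 0,"y": 0.95,"z": 0.01,"wx": 0,"wy": 0,"wz": 0,"claw": 1},
    {"x": 0,"y": 0.95,"z": 0.01,"wx": 0,"wy": 0,"wz": 0,"claw": 1},
    {"x": 0,"y": 0.95,"z": 0.01,"wx": 0,"wy": 0,"wz": 0,"claw": 1},
  ],
)

```text
time: 8.55
tool_pos: [0.6748, -0.1532, 0.2339]
tool_rot: [0.003, 0.542, 0.841, 0.0]
contact_force: [2.8, -5.7, 3.2]
gripper_width: 0.118
```

```bash
python3 - <<'E'
from h import *
import cv2
p,M,s=tool(); print(p,M.round(3),s['time'],s['contact_force'],s['ft_torque'],s['gripper_width'])
h=np.array([.629,-.175]); print('along',(p[:2]-h)@[.911,.413])
f=grab_frame('side');cv2.imwrite('pics/s8.png',cv2.resize(f[60:310,230:450,::-1],None,fx=2.4,fy=2.4))
E
```

```text
[ 0.67482762 -0.15318502  0.23393799] [[-0.413  0.911  0.006]
 [ 0.911  0.413 -0.003]
 [-0.005  0.004 -1.   ]] 8.55 [ 2.82421819 -5.74498704  3.22412569] [-9.41955882e-01 -3.13227267e-01 -1.76912826e-04] 0.11770479044023026
along 0.050758544458359554
```

View pics/s8.png

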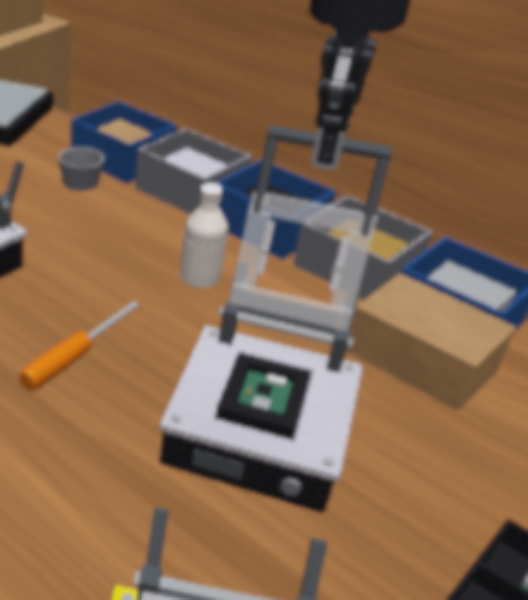

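step_arm(
  rows=[
    {"x": 0,"y": 0.06,"z": 0.02,"wx": 0,"wy": 0,"wz": 0,"claw": 0.5},
    {"x": 0,"y": 0.12,"z": 0.02,"wx": 0,"wy": 0,"wz": 0,"claw": 0},
    {"x": 0,"y": 0.12,"z": 0.02,"wx": 0,"wy": 0,"wz": 0,"claw": -0.2},
    {"x": 0,"y": 0.12,"z": 0.02,"wx": 0,"wy": 0,"wz": 0,"claw": -0.2},
    {"x": 0,"y": 0.12,"z": 0.02,"wx": 0,"wy": 0,"wz": 0,"claw": -0.2},
    {"x": 0,"y": 0.12,"z": 0.02,"wx": 0,"wy": 0,"wz": 0,"claw": -0.2},
    {"x": 0,"y": 0.12,"z": 0.02,"wx": 0,"wy": 0,"wz": 0,"claw": -0.2},
    {"x": 0,"y": 0.12,"z": 0.02,"wx": 0,"wy": 0,"wz": 0,"claw": -0.2},
  ],
)

```text
time: 9.6
tool_pos: [0.6839, -0.147, 0.2294]
tool_rot: [0.0, 0.542, 0.841, 0.0]
contact_force: [0.5, -0.2, 0.6]
gripper_width: 0.599
```

```bash
python3 - <<'E'
from h import *
import cv2
p,M,s=tool(); print(p,s['time'],s['contact_force'],s['gripper_width'])
f=grab_frame('side');cv2.imwrite('pics/s9.png',cv2.resize(f[60:310,230:450,::-1],None,fx=2.4,fy=2.4))
f=grab_frame('wrist');cv2.imwrite('pics/w9.png',f[:,:,::-1])
E
```

```text
[ 0.68386811 -0.14695545  0.22935059] 9.6 [ 0.48138267 -0.23738384  0.5502319 ] 0.5992462848260962
```

View pics/s9.png

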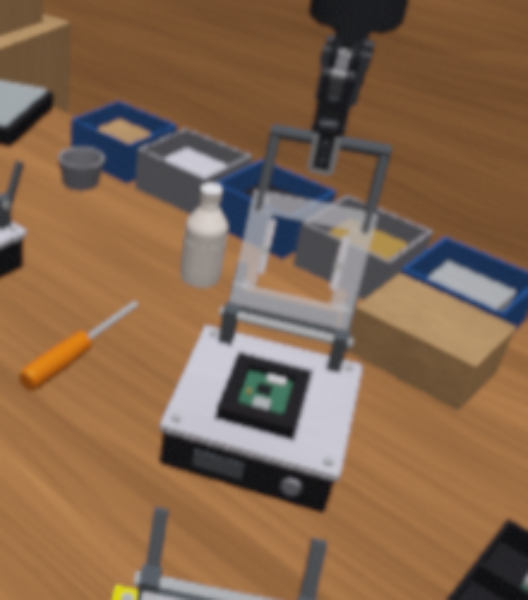

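View pics/w9.png

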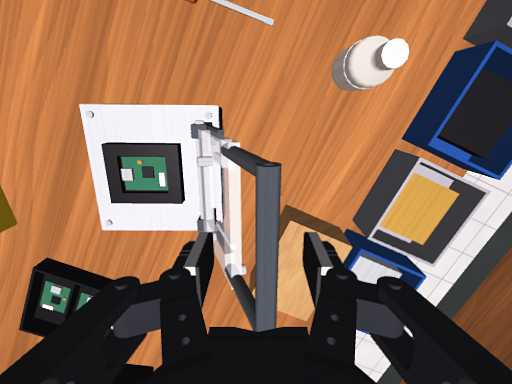

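step_arm(
  rows=[
    {"x": 0,"y": 0.03,"z": -0.1,"wx": 0,"wy": 0,"wz": 0,"claw": -0.2},
    {"x": 0,"y": 0.03,"z": -0.25,"wx": 0,"wy": 0,"wz": 0,"claw": -0.2},
    {"x": 0,"y": 0.03,"z": -0.45,"wx": 0,"wy": 0,"wz": 0,"claw": -0.2},
    {"x": 0,"y": 0.03,"z": -0.7,"wx": 0,"wy": 0,"wz": 0,"claw": -0.2},
    {"x": 0,"y": 0.03,"z": -1,"wx": 0,"wy": 0,"wz": 0,"claw": -0.2},
    {"x": 0,"y": 0.03,"z": -1,"wx": 0,"wy": 0,"wz": 0,"claw": -0.2},
    {"x": 0,"y": 0.03,"z": -1,"wx": 0,"wy": 0,"wz": 0,"claw": -0.2},
    {"x": 0,"y": 0.03,"z": -1,"wx": 0,"wy": 0,"wz": 0,"claw": -0.2},
  ],
)

```text
time: 10.7
tool_pos: [0.686, -0.1455, 0.3272]
tool_rot: [-0.002, 0.542, 0.841, -0.0]
contact_force: [-0.3, -0.3, -0.2]
gripper_width: 0.598
```

```bash
python3 - <<'E'
from h import *
import cv2
p,M,s=tool(); print(p,s['time'],s['contact_force'],s['gripper_width'])
c=get_calibration('wrist'); T=np.eye(4);T[:3,:3]=M;T[:3,3]=p; T=T@c['tool_from_camera']
f=grab_frame('wrist');cv2.imwrite('pics/w10.png',f[:,:,::-1])
f=grab_frame('side');cv2.imwrite('pics/s10.png',f[:,:,::-1])
f=grab_frame('scene');cv2.imwrite('pics/c10.png',f[:,:,::-1])
h=np.array([.629,-.175,.085]);x=np.array([.911,.413,0])
for th in (1.57,1.8,1.87,1.95):
    b=h+.175*(-np.cos(th)*x+np.sin(th)*np.array([0,0,1])); print(th,proj(c,b,T),proj(get_calibration('side'),b))
E
```

```text
[ 0.68604797 -0.1455065   0.32717918] 10.7 [-0.31966734 -0.32268324 -0.204755  ] 0.5983332489442508
1.57 [179.29343827 206.68272308] [364.14615849 126.39044073]
1.8 [228.57874829 204.78607953] [366.50166877 120.34062179]
1.87 [242.92792584 203.48246063] [366.98280829 119.45888017]
1.95 [258.50731602 201.63892372] [367.4010213  118.97338385]
```

View pics/w10.png

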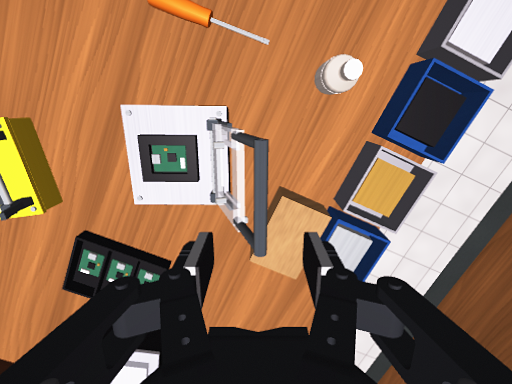

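View pics/s10.png

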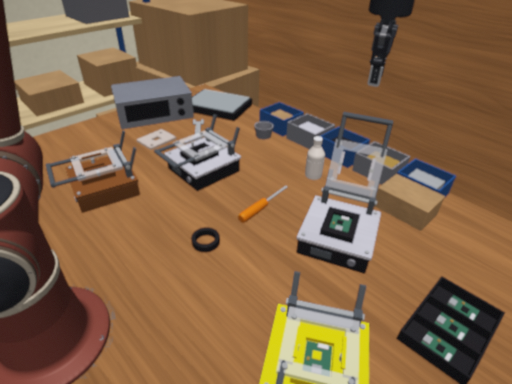

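View pics/c10.png

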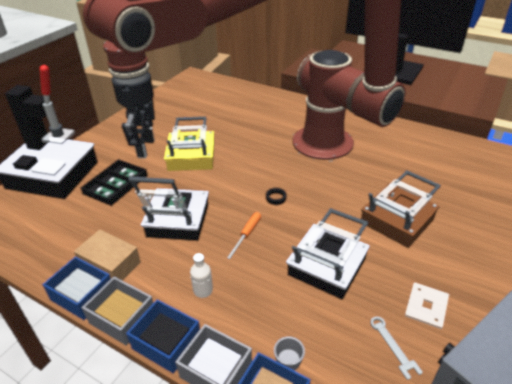

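```bash
python3 -c "
from plant import *
print(job_done())"
```

```text
the job is handed in; nothing more can be done
None
```

I opened the cover of the white fixture with the green board, and it now leans back on its stops by itself. I gripped its handle bar from above and swung it over the hinge to about 1.87 rad. Then I let go so it could fall the rest of the way, and raised the gripper clear.

**Cover angle:** in the last wrist picture the bar sits at about column 260. My calculation puts it at column 258.5 for 1.95 rad and 243 for 1.87 rad, so the cover is on its stops.

**Empty fixture:** the last side and scene pictures show its cover still closed. I did not go near it, or near the yellow and brown look-alikes.

**Robot:** the fingertips are about 80 mm above the bar and the contact force reads about 0.5 N, which is sensor noise. The highest force I read was about 14 N at the wrist, during the swing, but I only read it between moves. The job took about 11 s of the 35 s allowed.

No check failed or disagreed. One move call was refused before it moved anything because its rows were missing some keys. The hand-in returned no verdict.

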